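# Clamp a filter cassette with the outer ring of a coaxial knob

### The job

Set the black filter cassette, fin up, flat in the middle of the bay of the white alignment stage, its long side along the aluminium fence, and let go of it. Then turn only the black outer ring of the coaxial knob clockwise until the blue jaw holds the cassette flush against the fence, firmly but gently: a squeeze of about 10 N, never above 20 N. Keep the inner silver knob at its setting, do not push the jaw directly, leave the bottle, slide box and dish alone, and let go at the end.

Things in the scene. Friction and masses are not known exactly. Their poses are not given: they have to be found in the camera images.
- stage: White stage, bolted down, 170 (x) x 290 (y) x 30 mm high; origin at the centre of its underside on the bench, z up. Bay at its +y end, coaxial knob at its -y end. The fence, an aluminium bar 12 mm high and 86 mm long, stops the cassette on the bay's +x side; it is bolted elsewhere each time, its face 28 to 42 mm from the bay point, so where the clamp closes must be felt.
- bay (a point): Middle of the bay, on its floor, 30 mm above the bench, 75 mm from the stage's centre along the stage's +y; axes as the stage's. The cassette lies here with its long side along y; centred here it always has 8 mm or more to fence and jaw. Two lips 6 mm high bound the bay at y = -48 and +48 mm.
- jaw: Blue jaw, 14 (x) x 76 (y) x 12 mm high, on the bay's floor across from the fence. Origin at the foot of its clamping face, which looks to +x. The outer ring drives it 22 mm towards the fence per rad; at ring angle 0 its face is 35 mm from the bay point at -x. It is sprung, 7 N per mm: once the fence stops the cassette, each 0.1 rad more of the ring adds about 15 N of squeeze.
- coarse (a joint): Angle (rad) of the black ribbed outer (coarse) ring with the yellow mark; grows clockwise seen from above and closes the jaw. Range 0 to 2.6, starts at 0 to 0.3; the clamp closes between 1.0 and 1.7. Its friction, 0.22 N m, keeps it where it is left and holds up to about 10 N at the jaw; each 1 N of squeeze adds 0.022 N m against turning.
- fine (a joint): Angle (rad, grows clockwise from above) of the inner silver fine knob; very light to turn; its start varies and it must stay as it was.
- knob_axis (a point): Point on the knob's vertical axis at the height of the outer ring's top face, 64 mm above the bench; axes as the stage's. Outer ring: 60 mm diameter, 24 mm high (40 to 64 mm above the bench), over a foot of 40 mm diameter with a 10 mm gap to the stage's top. Inner knob: 28 mm diameter, from 64 to 86 mm above the bench.
- fine_mark (a point): Outer end of the red mark on the inner knob's top, 12 mm from its axis, 86 mm above the bench.
- cassette: Loose black filter cassette with two amber windows: plate 40 (x) x 76 (y) x 14 mm high with a grey grip fin on top, 12 mm thick (x), 44 mm long (y), from 14 to 42 mm above its underside; 0.16 kg. Origin at the centre of its underside, z up. It is symmetric under a half turn. It starts on the bench.
- bottle: White bottle, 60 mm in diameter, 130 mm tall, origin under its centre; leave it.
- slide_box: Blue closed slide box, 85 x 110 x 32 mm, origin under its centre; leave it.
- dish: White shallow dish, 90 mm in diameter, 18 mm tall, origin under its centre; leave it.
There are look-alikes about, which are no part of the job. Of the things like the cassette, leave any that is green; of the rest the larger one is meant.

How it is judged:
By the outcome, as a careful person would: the job done as asked, in the order asked, and still so for the second after the job is handed in, with the robot touching nothing.
It also fails if it takes over 64 s, if anything falls off the work surface, if the arm or the gripper's body presses on something with over 40 N, if the wrist force passes 120 N, or if a joint passes its speed limit or range.

### The arm

A 6-joint arm with a two-finger parallel gripper is mounted at the origin on the work surface. World frame = base frame: x ahead of the robot, y to its left, z up, the work surface at z = 0. Lengths are in mm, angles in rad, forces in N, time in s.
With the tool pointing down it reaches from about 250 to 775 mm from the base axis. Payload 8.9 kg.
Tool frame: the origin (TCP) lies where the fingers leave the gripper's body, on its centre line; the fingertips stand 73 mm ahead of it and the grasp point (between the pads) lies 54 mm ahead of it (ctrl.hold_point_z is the distance from the TCP to the grasp point, in mm); z points along the fingers, y is the line along which they close (so a half turn about z gives the same grasp; the last joint's range is limited). The gripper opens to 85 mm and grips with 20 to 120 N. Pads are 22 mm wide; open, the fingers measure 114 mm over their backs; the gripper's body (76 mm by 85 mm) begins 54 mm behind the grasp point. The pads swing forward as they close: fully open they stand 13 mm farther back than shut.
Start: joints at [-1.46, 0.291, -0.153, 1.127, 0, 1.431], TCP at [129.787, -508.704, 303.905] pointing down, gripper open.
Joint ranges: [-2.52, 2.52], [-0.91, 1.74], [-1.3, 1.37], [-1.96, 2.02], [-1.52, 1.47], [-3.14, 3.14]. Speed limits (rad/s): [2.22, 2.22, 2.79, 3.14, 3.14, 3.14].

### API

Orientations are given as [roll, pitch, yaw] about the fixed x, y, z axes, in that order (R = Rz(yaw) Ry(pitch) Rx(roll)).
In Python, from workcell import ctrl gives the robot as it stands.
- The arm moves only by the shell command python3 -m creep 'ROWS'. ROWS is JSON, a list of rows, each an object of numbers: "tx", "ty", "tz": the shift along the tool's x, y, z normalised to -1 to 1, where 1 is 0.25 m; "wx", "wy", "wz": the turn, a rotation vector about the tool's x, y, z normalised to -1 to 1, where 1 is 4 degrees; "claw": the gripper command: -1 is fully open, 1 is shut, values between are in proportion. In form: [{"tx": .., "ty": .., "tz": .., "wx": .., "wy": .., "wz": .., "claw": ..}, ...]. A call has 1 to 20 rows; each row shifts and turns the commanded pose from where the row before left it, along the tool's axes as they then stand; what a row does not reach is not made up. A row lasts 1/8 s, in which the tool goes at most 62.5 mm and 10.7 degrees, less where a joint would pass 70% of its speed; a pose out of reach is approached as far as the arm can. A call with a number of a shift or a turn outside -1 to 1 is refused whole. A call with a gripper value outside its range is refused whole. The fingers move at their own pace and stop on an object; the grip force is fixed at half the most. Time passes only in rows, so rows that do not move let the fingers close. It gives the time, the measured TCP pose, the force, the opening and the grip force at its end, in the units of the state.
- ctrl.get_state(): the state, without advancing time (a new reading comes with each control period).
- ctrl.snapshot(name): name is "side" or "top"; returns (picture, depth): 480x640x3 uint8, red, green, blue; 480x640 float32, mm along the optical axis (not along the pixel's ray), 0 where there is no reading.
- ctrl.get_calibration(name): a dict with "intrinsics" (3x3 intrinsics, pixels), "position" and "rotation" of the camera in the world. Camera axes: x right, y up, looking along -z (the intrinsics and any distortion apply to the point x, -y, -z); pixel columns grow to the right and rows downward; lengths in mm; the calibration is good to about 2 mm. A picture is of the moment at which its call begins. get_calibration takes no time and is no camera call.
- ctrl.job_done(): hands the job in; it is judged then, once.
The state is a dict: "t": time; "qpos": joint angles; "joint_velocities": joint speeds; "tau": joint torques, N m; "tool_pos": TCP position; "ee_rot": TCP orientation; "ft_force": force on the tool from outside, world axes, zero at the start; "moment": the same for the moment, N m; "opening": finger opening in mm; "grasp_force": force on a finger pad.
Only numpy, scipy, OpenCV 4.12 (cv2) and the standard library are available. Lean on these libraries where they do the work, as an engineer would, in place of code of your own. Each camera call takes 0.05 s, during which the arm holds its last target. There are 200 camera calls.

## Working session

There is one attempt and no reset: what is moved stays moved. The work goes in short steps, Python scripts to look and compute and a shell command to move; the robot and the scene stay as the last step left them, time stands still between calls to the robot, and variables do not carry over. Pictures are saved under pics/ and viewed, at most 10 in all, crops included, and the job is handed in when it is done.

```bash
mkdir -p pics; cat > h.py <<'E'
import numpy as np,cv2
from workcell import ctrl
def snap(n,f=None):
    p,d=ctrl.snapshot(n)
    if f: cv2.imwrite('pics/'+f,p[:,:,::-1])
    return p,d
def ray(n,u,v,z):
    c=ctrl.get_calibration(n);K=np.array(c['intrinsics']);R=np.array(c['rotation']);P=np.array(c['position'])
    q=np.linalg.inv(K)@[u,v,1]; d=R@[q[0],-q[1],-q[2]]
    return P+d*(z-P[2])/d[2]
def cloud(n,d):
    c=ctrl.get_calibration(n);K=np.array(c['intrinsics']);R=np.array(c['rotation']);P=np.array(c['position'])
    v,u=np.mgrid[:480,:640]; q=np.stack([u,v,np.ones_like(u)],-1)@np.linalg.inv(K).T
    q=q*d[...,None]*[1,-1,-1]
    return q@R.T+P
E
python3 - <<'E'
from h import *
for n in('top','side'):
    p,d=snap(n,n+'0.png'); np.savez(n+'0.npz',p=p,d=d); print(ctrl.get_calibration(n))
print(ctrl.get_state())
E
```

```text
{'intrinsics': array([[460.60147087,   0.        , 320.98071515],
       [  0.        , 460.60147087, 232.83338553],
       [  0.        ,   0.        ,   1.        ]]), 'position': array([508.59812889, 123.19987809, 931.39372618]), 'rotation': array([ 0.08976333, -0.01890286, -1.59551109])}
{'intrinsics': array([[453.46074162,   0.        , 317.51058895],
       [  0.        , 453.46074162, 238.16188837],
       [  0.        ,   0.        ,   1.        ]]), 'position': array([246.20555703, 761.67641036, 629.60030073]), 'rotation': array([ 0.93124375,  0.00802178, -2.65638325])}
{'t': 0.1, 'qpos': array([-1.46027905e+00,  2.91231109e-01, -1.54018722e-01,  1.12669505e+00,
       -2.35050209e-05,  1.43154385e+00]), 'joint_velocities': array([-0.00109322, -0.00209414,  0.00180354,  0.00047234, -0.00021335,
        0.00114703]), 'tau': array([ 1.95751905e-03, -5.37976956e+01,  3.31920362e+01,  9.29445669e-03,
       -1.58801731e-04,  1.00495134e-05]), 'tool_pos': array([ 129.75946112, -508.40955766,  303.3979494 ]), 'ee_rot': array([-3.14045196e+00, -1.36144403e-04,  2.49769694e-01]), 'ft_force': array([ 0.14013955, -0.44467718, -0.58598858]), 'moment': array([-0.01311655,  0.05099988, -0.00417875]), 'grasp_force': 0.0, 'opening': 85.44743474845431}
```

View pics/top0.png

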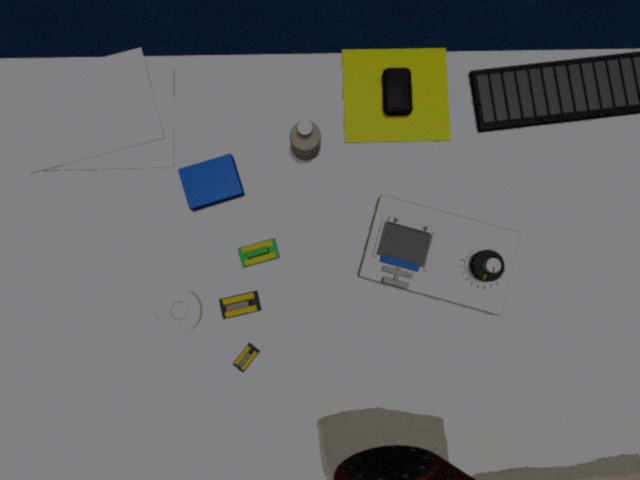

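View pics/side0.png

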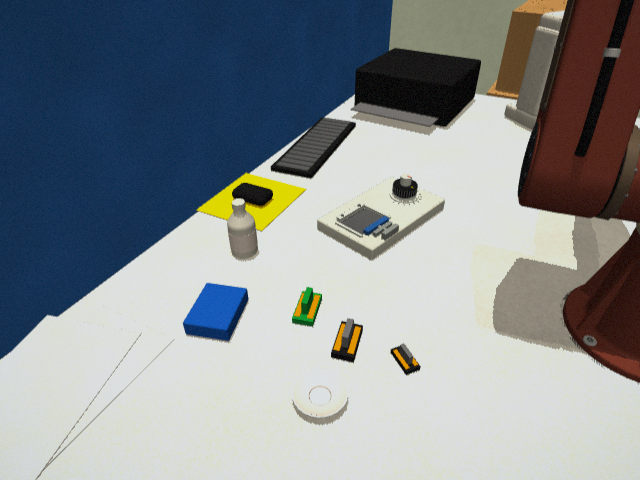

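The top view shows the black cassette at (240,305), with its smaller twin at (246,357) and the green one at (259,252). The bay is at about (404,245) with the jaw on its lower side, and the knob is at (487,265).

```bash
cat > fix.py <<'E'
E
sed -i 's/R=np.array(c\[.rotation.\])/R=Rot.from_euler("xyz",c["rotation"]).as_matrix()/; 1a from scipy.spatial.transform import Rotation as Rot' h.py
python3 - <<'E'
from h import *
z=np.load('top0.npz');p,d=z['p'],z['d'];X=cloud('top',d)
hsv=cv2.cvtColor(p,cv2.COLOR_RGB2HSV)
# table check
print('bench z',X[400,100],X[300,560])
reg=np.zeros((480,640),bool);reg[190:320,350:530]=1
m=reg&(X[...,2]>15)&(X[...,2]<45)&(d>0)
r=cv2.minAreaRect(X[m][:,:2].astype(np.float32));print('stage rect',r)
# stage top by brightness rays
# cassette: dark or orange
reg=np.zeros((480,640),bool);reg[285:325,212:268]=1
m=reg&((hsv[...,2]<60)|(hsv[...,1]>100))
P=np.array([ray('top',u,v,14)[:2] for v,u in zip(*np.nonzero(m))],np.float32)
print('cass',cv2.minAreaRect(P),P.mean(0))
o=reg&(hsv[...,1]>120)&(hsv[...,0]<35)
P=np.array([ray('top',u,v,14)[:2] for v,u in zip(*np.nonzero(o))],np.float32)
print('windows',cv2.minAreaRect(P),P.mean(0))
# blue jaw
reg=np.zeros((480,640),bool);reg[240:290,365:435]=1
b=reg&(hsv[...,0]>95)&(hsv[...,0]<130)&(hsv[...,1]>120)
P=np.array([ray('top',u,v,42)[:2] for v,u in zip(*np.nonzero(b))],np.float32);print('jaw',cv2.minAreaRect(P))
a=cv2.resize(p[185:320,350:530],None,fx=4.4,fy=4.4,interpolation=cv2.INTER_CUBIC);a=cv2.convertScaleAbs(a,alpha=1.4)
cv2.imwrite('pics/stage1.png',a[:,:,::-1])
E
```

```text
bench z [274.68209138 542.58591847  -0.5964521 ] [ 4.44417131e+02 -3.76653833e+02  3.53727375e-01]
stage rect ((543.3186645507812, -128.44635009765625), (290.0147705078125, 170.6409912109375), 73.1168212890625)
cass ((453.21148681640625, 267.01568603515625), (37.45740509033203, 75.43400573730469), 11.658543586730957) [453.48578 265.61508]
windows ((452.97625732421875, 268.1741027832031), (36.761863708496094, 64.73827362060547), 11.917032241821289) [453.02817 268.07175]
jaw ((527.3711547851562, -46.33399200439453), (75.02568054199219, 13.49080753326416), 73.69132995605469)
```

View pics/stage1.png

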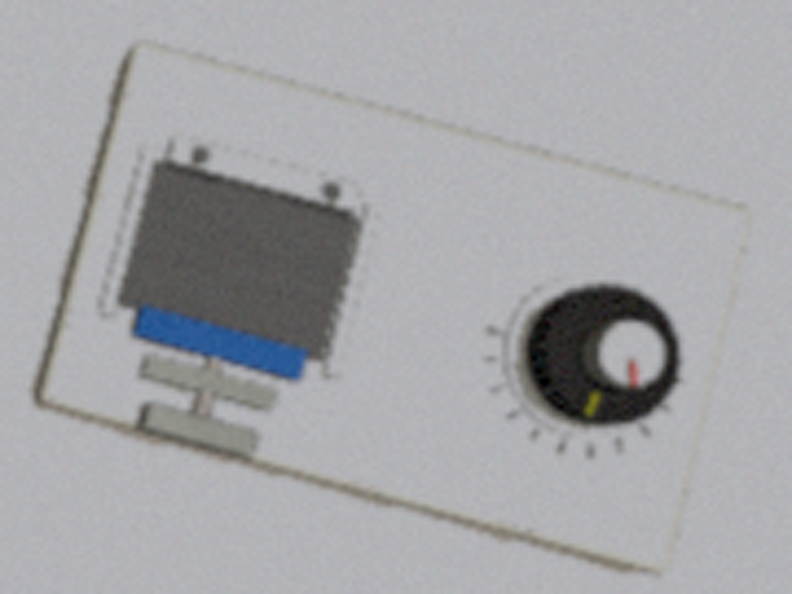

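The crop shows the jaw face down at lower left and the fence strip along the bay's upper edge, with bolts at about (200,155) and (331,190). The ring is at about (603,355), the yellow mark at (593,403) and the red fine mark at (632,373).

```bash
cat >> h.py <<'E'
def go(x,y,z,yawdeg):
    """tool-axis shift (mm, norm total) and turn (deg) to TCP target, tool down"""
    s=ctrl.get_state();R=Rot.from_euler('xyz',s['ee_rot'])
    d=R.inv().apply(np.array([x,y,z])-s['tool_pos'])
    w=(R.inv()*Rot.from_euler('xyz',[np.pi,0,np.radians(yawdeg)])).as_rotvec(degrees=True)
    print('t',round(s['t'],2),'pos',s['tool_pos'].round(1),'yaw',np.degrees(s['ee_rot']).round(1),'shift norm',(d/250).round(4),'turn norm',(w/4).round(2),'q6',s['qpos'][5].round(2),'open',round(s['opening'],1),'F',s['ft_force'].round(1),'M',s['moment'].round(2),'g',s['grasp_force'])
E
python3 - <<'E'
from h import *
z=np.load('top0.npz');p,d=z['p'],z['d'];X=cloud('top',d);hsv=cv2.cvtColor(p,cv2.COLOR_RGB2HSV)
reg=np.zeros((480,640),bool);reg[240:295,455:515]=1
for lo,hi in((57,72),(78,95)):
    m=reg&(X[...,2]>lo)&(X[...,2]<hi);print(lo,m.sum(),cv2.minEnclosingCircle(X[m][:,:2].astype(np.float32)),X[m].mean(0))
for nm,m,h in(('red',reg&(hsv[...,1]>100)&((hsv[...,0]<10)|(hsv[...,0]>170)),86),('yel',reg&(hsv[...,1]>100)&(hsv[...,0]>18)&(hsv[...,0]<40),64)):
    v,u=np.nonzero(m);print(nm,len(u),ray('top',u.mean(),v.mean(),h))
# second view of cassette
z=np.load('side0.npz');p,d=z['p'],z['d'];X=cloud('side',d)
reg=np.zeros((480,640),bool);reg[310:365,325:370]=1
m=reg&(X[...,2]>9)&(X[...,2]<50);print('cass side',cv2.minAreaRect(X[m][:,:2].astype(np.float32)))
m=reg&(X[...,2]>37)&(X[...,2]<50);print('fin side',m.sum(),X[m].mean(0))
z=np.load('top0.npz');X=cloud('top',z['d'])
m=(X[...,2]>35)&(X[...,2]<50)&(abs(X[...,0]-453)<30)&(abs(X[...,1]-267)<45);print('fin top',m.sum(),cv2.minAreaRect(X[m][:,:2].astype(np.float32)))
go(453,267.5,200,101.7)
E
```

```text
57 600 ((518.2236328125, -209.78224182128906), 30.68646240234375) [ 517.92641162 -205.77275893   64.06023388]
78 193 ((517.7626953125, -209.47036743164062), 14.171624183654785) [ 518.23465195 -208.72962687   85.8630608 ]
red 5 [ 504.32194265 -190.02640411   86.        ]
yel 19 [ 499.93913849 -201.08225099   64.        ]
cass side ((453.79571533203125, 267.2995300292969), (39.76789474487305, 77.30615997314453), 11.704713821411133)
fin side 141 [453.35091084 268.82130217  39.84589195]
fin top 149 ((453.62225341796875, 268.7618103027344), (11.976593971252441, 43.80934524536133), 11.073407173156738)
t 0.1 pos [ 129.8 -508.4  303.4] yaw [-179.9   -0.    14.3] shift norm [ 2.0199 -2.6873  0.4169] turn norm [-1.000e-02 -1.000e-02 -2.185e+01] q6 1.43 open 85.4 F [ 0.1 -0.4 -0.6] M [-0.01  0.05 -0.  ] g 0.0
```

```bash
python3 -m creep '[{"tx":0.112,"ty":-0.149,"wz":0,"claw":-0.2},{"tx":0.112,"ty":-0.149,"claw":-0.2},{"tx":0.112,"ty":-0.149,"claw":-0.2},{"tx":0.112,"ty":-0.149,"claw":-0.2},{"tx":0.112,"ty":-0.149,"claw":-0.2},{"tx":0.112,"ty":-0.149,"claw":-0.2},{"tx":0.112,"ty":-0.149,"claw":-0.2},{"tx":0.112,"ty":-0.149,"claw":-0.2},{"tx":0.112,"ty":-0.149,"claw":-0.2},{"tx":0.112,"ty":-0.149,"claw":-0.2},{"tx":0.112,"ty":-0.149,"claw":-0.2},{"tx":0.112,"ty":-0.149,"claw":-0.2},{"tx":0.112,"ty":-0.149,"claw":-0.2},{"tx":0.112,"ty":-0.149,"claw":-0.2},{"tx":0.112,"ty":-0.149,"claw":-0.2},{"tx":0.112,"ty":-0.149,"claw":-0.2},{"tx":0.112,"ty":-0.149,"claw":-0.2},{"tx":0.112,"ty":-0.149,"claw":-0.2}]'; python3 -c "
from h import *
go(453,267.5,200,101.7)"
```

```text
t 0.1 pos [ 129.8 -508.4  303.4] yaw [-179.9   -0.    14.3] shift norm [ 2.0199 -2.6873  0.4169] turn norm [-1.000e-02 -1.000e-02 -2.185e+01] q6 1.43 open 85.4 F [ 0.1 -0.4 -0.6] M [-0.01  0.05 -0.  ] g 0.0$[0]: bad value
```

The refused call is probably missing keys, so I'll fill in all of them.

```bash
python3 -m creep '[{"tx":0.112,"ty":-0.149,"tz":0,"wx":0,"wy":0,"wz":0,"claw":-0.2},{"tx":0.112,"ty":-0.149,"tz":0,"wx":0,"wy":0,"wz":0,"claw":-0.2},{"tx":0.112,"ty":-0.149,"tz":0,"wx":0,"wy":0,"wz":0,"claw":-0.2},{"tx":0.112,"ty":-0.149,"tz":0,"wx":0,"wy":0,"wz":0,"claw":-0.2},{"tx":0.112,"ty":-0.149,"tz":0,"wx":0,"wy":0,"wz":0,"claw":-0.2},{"tx":0.112,"ty":-0.149,"tz":0,"wx":0,"wy":0,"wz":0,"claw":-0.2},{"tx":0.112,"ty":-0.149,"tz":0,"wx":0,"wy":0,"wz":0,"claw":-0.2},{"tx":0.112,"ty":-0.149,"tz":0,"wx":0,"wy":0,"wz":0,"claw":-0.2},{"tx":0.112,"ty":-0.149,"tz":0,"wx":0,"wy":0,"wz":0,"claw":-0.2},{"tx":0.112,"ty":-0.149,"tz":0,"wx":0,"wy":0,"wz":0,"claw":-0.2},{"tx":0.112,"ty":-0.149,"tz":0,"wx":0,"wy":0,"wz":0,"claw":-0.2},{"tx":0.112,"ty":-0.149,"tz":0,"wx":0,"wy":0,"wz":0,"claw":-0.2},{"tx":0.112,"ty":-0.149,"tz":0,"wx":0,"wy":0,"wz":0,"claw":-0.2},{"tx":0.112,"ty":-0.149,"tz":0,"wx":0,"wy":0,"wz":0,"claw":-0.2},{"tx":0.112,"ty":-0.149,"tz":0,"wx":0,"wy":0,"wz":0,"claw":-0.2},{"tx":0.112,"ty":-0.149,"tz":0,"wx":0,"wy":0,"wz":0,"claw":-0.2},{"tx":0.112,"ty":-0.149,"tz":0,"wx":0,"wy":0,"wz":0,"claw":-0.2},{"tx":0.112,"ty":-0.149,"tz":0,"wx":0,"wy":0,"wz":0,"claw":-0.2}]'; python3 -c "
from h import *
go(453.5,268,200,101.5)"
```

```text
t: 2.35
tool_pos: [462.9, 229.4, 304.1]
ee_rot: [-3.109, 0.001, 0.303]
ft_force: [-0.1, 0.3, -0.2]
opening: 51.5
grasp_force: 0.0
t 2.35 pos [462.9 229.4 304.1] yaw [-1.781e+02  1.000e-01  1.740e+01] shift norm [ 0.0109 -0.1451  0.4212] turn norm [ -0.39  -0.33 -21.03] q6 3.14 open 51.5 F [-0.1  0.3 -0.2] M [-0.07 -0.07  0.01] g 0.0
```

```bash
python3 -m creep '[{"tx":0,"ty":0,"tz":0,"wx":0,"wy":0,"wz":-1,"claw":-0.2},{"tx":0,"ty":0,"tz":0,"wx":0,"wy":0,"wz":-1,"claw":-0.2},{"tx":0,"ty":0,"tz":0,"wx":0,"wy":0,"wz":-1,"claw":-0.2},{"tx":0,"ty":0,"tz":0,"wx":0,"wy":0,"wz":-1,"claw":-0.2},{"tx":0,"ty":0,"tz":0,"wx":0,"wy":0,"wz":-1,"claw":-0.2},{"tx":0,"ty":0,"tz":0,"wx":0,"wy":0,"wz":-1,"claw":-0.2},{"tx":0,"ty":0,"tz":0,"wx":0,"wy":0,"wz":-1,"claw":-0.2},{"tx":0,"ty":0,"tz":0,"wx":0,"wy":0,"wz":-1,"claw":-0.2},{"tx":0,"ty":0,"tz":0,"wx":0,"wy":0,"wz":-1,"claw":-0.2},{"tx":0,"ty":0,"tz":0,"wx":0,"wy":0,"wz":-1,"claw":-0.2},{"tx":0,"ty":0,"tz":0,"wx":0,"wy":0,"wz":-1,"claw":-0.2},{"tx":0,"ty":0,"tz":0,"wx":0,"wy":0,"wz":-1,"claw":-0.2},{"tx":0,"ty":0,"tz":0,"wx":0,"wy":0,"wz":-1,"claw":-0.2},{"tx":0,"ty":0,"tz":0,"wx":0,"wy":0,"wz":-1,"claw":-0.2},{"tx":0,"ty":0,"tz":0,"wx":0,"wy":0,"wz":-1,"claw":-0.2},{"tx":0,"ty":0,"tz":0,"wx":0,"wy":0,"wz":-1,"claw":-0.2},{"tx":0,"ty":0,"tz":0,"wx":0,"wy":0,"wz":-1,"claw":-0.2},{"tx":0,"ty":0,"tz":0,"wx":0,"wy":0,"wz":-1,"claw":-0.2},{"tx":0,"ty":0,"tz":0,"wx":0,"wy":0,"wz":-1,"claw":-0.2},{"tx":0,"ty":0,"tz":0,"wx":0,"wy":0,"wz":-1,"claw":-0.2}]'; python3 -c "
from h import *
go(453.5,268,160,101.5)"
```

```text
t: 4.85
tool_pos: [462.3, 228.1, 304.1]
ee_rot: [-3.135, -0.031, 1.7]
ft_force: [0.7, 0.7, -0.2]
opening: 51.2
grasp_force: 0.0
t 4.85 pos [462.3 228.1 304.1] yaw [-179.6   -1.8   97.4] shift norm [ 0.1447 -0.0105  0.5815] turn norm [-0.08 -0.45 -1.02] q6 1.74 open 51.2 F [ 0.7  0.7 -0.2] M [-0.01 -0.03  0.08] g 0.0
```

```bash
python3 -m creep '[{"tx":0,"ty":0,"tz":0,"wx":-0.08,"wy":-0.45,"wz":-1,"claw":-0.4},{"tx":0.05,"ty":-0.005,"tz":0.15,"wx":0,"wy":0,"wz":0,"claw":-0.4},{"tx":0.05,"ty":-0.005,"tz":0.2,"wx":0,"wy":0,"wz":0,"claw":-0.4},{"tx":0.045,"ty":0,"tz":0.2,"wx":0,"wy":0,"wz":0,"claw":-0.4},{"tx":0,"ty":0,"tz":0,"wx":0,"wy":0,"wz":0,"claw":-0.4},{"tx":0,"ty":0,"tz":0,"wx":0,"wy":0,"wz":0,"claw":-0.4}]'; python3 -c "
from h import *
go(453.5,268,91,101.4)"
```

```text
t: 5.6
tool_pos: [453.8, 263.3, 168.4]
ee_rot: [3.14, -0.0, 1.768]
ft_force: [0.3, -0.7, -0.7]
opening: 59.6
grasp_force: 0.0
t 5.6 pos [453.8 263.3 168.4] yaw [179.9  -0.  101.3] shift norm [0.0187 0.0019 0.3096] turn norm [ 0.03 -0.   -0.03] q6 1.76 open 59.6 F [ 0.3 -0.7 -0.7] M [-0.05 -0.04  0.01] g 0.0
```

```bash
python3 -m creep '[{"tx":0.019,"ty":0.002,"tz":0.11,"wx":0,"wy":0,"wz":0,"claw":-0.4},{"tx":0,"ty":0,"tz":0.1,"wx":0,"wy":0,"wz":0,"claw":-0.4},{"tx":0,"ty":0,"tz":0.1,"wx":0,"wy":0,"wz":0,"claw":-0.4},{"tx":0,"ty":0,"tz":0,"wx":0,"wy":0,"wz":0,"claw":-0.4},{"tx":0,"ty":0,"tz":0,"wx":0,"wy":0,"wz":0,"claw":1},{"tx":0,"ty":0,"tz":0,"wx":0,"wy":0,"wz":0,"claw":1},{"tx":0,"ty":0,"tz":0,"wx":0,"wy":0,"wz":0,"claw":1},{"tx":0,"ty":0,"tz":0,"wx":0,"wy":0,"wz":0,"claw":1},{"tx":0,"ty":0,"tz":0,"wx":0,"wy":0,"wz":0,"claw":1},{"tx":0,"ty":0,"tz":0,"wx":0,"wy":0,"wz":0,"claw":1},{"tx":0,"ty":0,"tz":0,"wx":0,"wy":0,"wz":0,"claw":1},{"tx":0,"ty":0,"tz":0,"wx":0,"wy":0,"wz":0,"claw":1}]'; python3 -c "
from h import *
go(565.1,-56.7,180,73.1)"
```

```text
t: 7.1
tool_pos: [453.5, 268.3, 90.7]
ee_rot: [3.139, -0.001, 1.768]
ft_force: [-0.0, -0.6, 9.1]
opening: 10.9
grasp_force: 59.0
t 7.1 pos [453.5 268.3  90.7] yaw [179.8  -0.  101.3] shift norm [-1.3622  0.1843 -0.3575] turn norm [ 0.04 -0.02  7.05] q6 1.77 open 10.9 F [-0.  -0.6  9.1] M [-0.16  0.2  -0.07] g 59.0493768453598
```

```bash
python3 -m creep '[{"tx":0,"ty":0,"tz":-0.08,"wx":0,"wy":0,"wz":0,"claw":1},{"tx":0,"ty":0,"tz":-0.14,"wx":0,"wy":0,"wz":0,"claw":1},{"tx":0,"ty":0,"tz":-0.14,"wx":0,"wy":0,"wz":0,"claw":1},{"tx":-0.1,"ty":0.014,"tz":0,"wx":0,"wy":0,"wz":0,"claw":1},{"tx":-0.16,"ty":0.022,"tz":0,"wx":0,"wy":0,"wz":0,"claw":1},{"tx":-0.18,"ty":0.024,"tz":0,"wx":0,"wy":0,"wz":0,"claw":1},{"tx":-0.18,"ty":0.024,"tz":0,"wx":0,"wy":0,"wz":0,"claw":1},{"tx":-0.18,"ty":0.024,"tz":0,"wx":0,"wy":0,"wz":0,"claw":1},{"tx":-0.18,"ty":0.024,"tz":0,"wx":0,"wy":0,"wz":0,"claw":1},{"tx":-0.16,"ty":0.022,"tz":0,"wx":0,"wy":0,"wz":0,"claw":1},{"tx":-0.13,"ty":0.018,"tz":0,"wx":0,"wy":0,"wz":0,"claw":1},{"tx":-0.09,"ty":0.012,"tz":0,"wx":0,"wy":0,"wz":1,"claw":1},{"tx":0,"ty":0,"tz":0,"wx":0,"wy":0,"wz":1,"claw":1},{"tx":0,"ty":0,"tz":0,"wx":0,"wy":0,"wz":1,"claw":1},{"tx":0,"ty":0,"tz":0,"wx":0,"wy":0,"wz":1,"claw":1},{"tx":0,"ty":0,"tz":0,"wx":0,"wy":0,"wz":1,"claw":1},{"tx":0,"ty":0,"tz":0,"wx":0,"wy":0,"wz":1,"claw":1},{"tx":0,"ty":0,"tz":0,"wx":0,"wy":0,"wz":1,"claw":1},{"tx":0,"ty":0,"tz":0,"wx":0,"wy":0,"wz":0,"claw":1},{"tx":0,"ty":0,"tz":0,"wx":0,"wy":0,"wz":0,"claw":1}]'; python3 - <<'E'
from h import *
go(565.1,-56.7,123,73.3)
p,d=snap('side','side1.png')
cv2.imwrite('pics/side1c.png',cv2.resize(p[130:290,290:490],None,fx=3.5,fy=3.5)[:,:,::-1])
E
```

```text
t: 9.6
tool_pos: [564.2, -56.3, 179.5]
ee_rot: [3.141, -0.001, 1.28]
ft_force: [-0.2, 0.1, -1.9]
opening: 11.1
grasp_force: 58.9
t 9.6 pos [564.2 -56.3 179.5] yaw [180.   -0.   73.3] shift norm [-0.0008  0.0037  0.226 ] turn norm [ 0.01 -0.01  0.  ] q6 1.63 open 11.1 F [-0.2  0.1 -1.9] M [-0.01  0.03 -0.01] g 58.87812852859497
```

View pics/side1c.png

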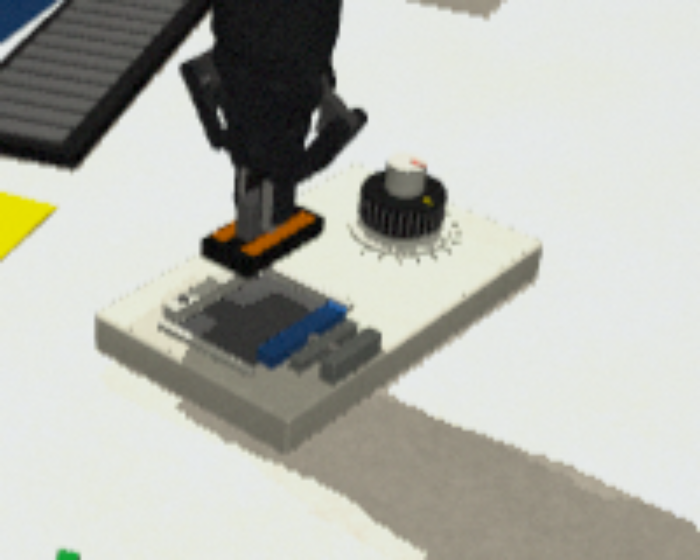

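The view shows the cassette level in the jaws, plate at about (262,240) and directly above the bay, parallel to the fence.

```bash
python3 -m creep '[{"tx":-0.001,"ty":0.004,"tz":0.08,"wx":0,"wy":0,"wz":0,"claw":1},{"tx":0,"ty":0,"tz":0.08,"wx":0,"wy":0,"wz":0,"claw":1},{"tx":0,"ty":0,"tz":0.04,"wx":0,"wy":0,"wz":0,"claw":1},{"tx":0,"ty":0,"tz":0.02,"wx":0,"wy":0,"wz":0,"claw":1},{"tx":0,"ty":0,"tz":0.006,"wx":0,"wy":0,"wz":0,"claw":1},{"tx":0,"ty":0,"tz":0.006,"wx":0,"wy":0,"wz":0,"claw":1},{"tx":0,"ty":0,"tz":0,"wx":0,"wy":0,"wz":0,"claw":1},{"tx":0,"ty":0,"tz":0,"wx":0,"wy":0,"wz":0,"claw":1}]'; python3 -c "
from h import *
go(565.1,-56.7,120.7,73.3)"
```

```text
t: 10.65
tool_pos: [565.3, -56.9, 121.7]
ee_rot: [3.141, -0.001, 1.279]
ft_force: [-1.0, 0.0, -0.9]
opening: 10.9
grasp_force: 58.9
t 10.65 pos [565.3 -56.9 121.7] yaw [179.9  -0.   73.3] shift norm [ 0.0006 -0.0012  0.0041] turn norm [ 0.01 -0.01 -0.  ] q6 1.63 open 10.9 F [-1.   0.  -0.9] M [ 0.01 -0.01 -0.02] g 58.87572169303894
```

```bash
python3 -m creep '[{"tx":0,"ty":0,"tz":0.003,"wx":0,"wy":0,"wz":0,"claw":1},{"tx":0,"ty":0,"tz":0.002,"wx":0,"wy":0,"wz":0,"claw":1},{"tx":0,"ty":0,"tz":0,"wx":0,"wy":0,"wz":0,"claw":1}]'; python3 -c "
from h import *
go(565.1,-56.7,120.7,73.3)"
```

```text
t: 11.02
tool_pos: [565.3, -56.9, 120.7]
ee_rot: [3.141, -0.001, 1.279]
ft_force: [-0.9, 0.9, 5.3]
opening: 10.8
grasp_force: 59.9
t 11.03 pos [565.3 -56.9 120.7] yaw [179.9  -0.   73.3] shift norm [ 0.0006 -0.0011 -0.0001] turn norm [ 0.02 -0.01 -0.  ] q6 1.63 open 10.8 F [-0.9  0.9  5.3] M [ 0.11  0.43 -0.05] g 59.87499296665192
```

```bash
python3 -m creep '[{"tx":0,"ty":0,"tz":0,"wx":0,"wy":0,"wz":0,"claw":0.4},{"tx":0,"ty":0,"tz":0,"wx":0,"wy":0,"wz":0,"claw":0.4},{"tx":0,"ty":0,"tz":0,"wx":0,"wy":0,"wz":0,"claw":0.4},{"tx":0,"ty":0,"tz":-0.05,"wx":0,"wy":0,"wz":0,"claw":0.4},{"tx":0,"ty":0,"tz":-0.1,"wx":0,"wy":0,"wz":0,"claw":0.4},{"tx":0,"ty":0,"tz":-0.13,"wx":0,"wy":0,"wz":0,"claw":0},{"tx":0,"ty":0,"tz":-0.05,"wx":0,"wy":0,"wz":0,"claw":-1},{"tx":0,"ty":0,"tz":0,"wx":0,"wy":0,"wz":-1,"claw":-1},{"tx":0,"ty":0,"tz":0,"wx":0,"wy":0,"wz":-1,"claw":-1},{"tx":0,"ty":0,"tz":0,"wx":0,"wy":0,"wz":-1,"claw":-1}]'; python3 - <<'E'
from h import *
go(518,-209.6,195,130)
p,d=snap('side')
cv2.imwrite('pics/side2c.png',cv2.resize(p[130:290,290:490],None,fx=3.5,fy=3.5)[:,:,::-1])
X=cloud('side',d);S=np.array([.957,-.29]);
m=(X[...,2]>67)&(X[...,2]<76)&(np.hypot(X[...,0]-565,X[...,1]+57)<35);print('fin',m.sum(),cv2.minAreaRect(X[m][:,:2].astype(np.float32)))
m=(X[...,2]>63)&(X[...,2]<75)&(np.hypot(X[...,0]-565,X[...,1]+57)<35);print(X[m][:,2].max())
E
```

```text
t: 12.28
tool_pos: [565.0, -56.9, 202.6]
ee_rot: [3.141, -0.0, 1.491]
ft_force: [0.3, -0.0, -0.1]
opening: 85.3
grasp_force: 0.0
t 12.28 pos [565.  -56.9 202.6] yaw [180.   -0.   85.4] shift norm [-0.6238 -0.1384  0.0299] turn norm [ 1.000e-02 -0.000e+00 -1.115e+01] q6 1.42 open 85.3 F [ 0.3 -0.  -0.1] M [ 0.01 -0.05 -0.03] g 0.0
fin 63 ((564.6395874023438, -57.56135559082031), (45.93846893310547, 12.898362159729004), 72.35881042480469)
72.37023641266467
```

View pics/side2c.png

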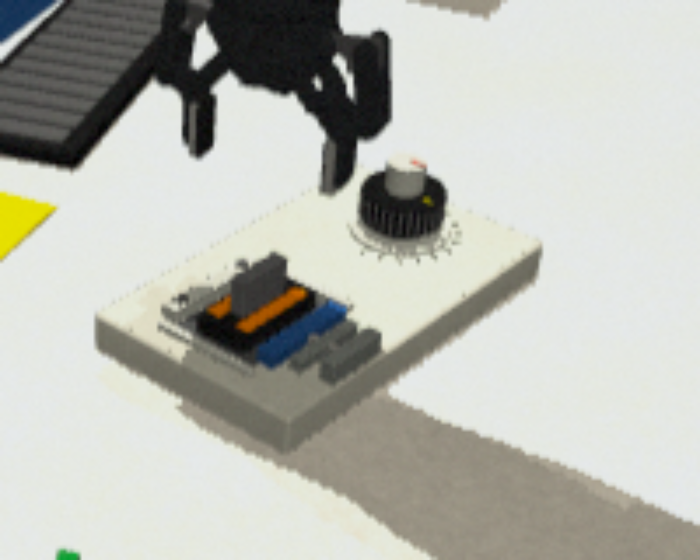

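The cassette sits flat in the bay, fin at about (258,285) and parallel to the fence. The fin measures (564.6,-57.6) against the bay at (565.1,-56.7), which is fine. Next is the ring.

```bash
python3 -m creep '[{"tx":-0.1,"ty":-0.022,"tz":0,"wx":0,"wy":0,"wz":0,"claw":-1},{"tx":-0.15,"ty":-0.033,"tz":0,"wx":0,"wy":0,"wz":0,"claw":-1},{"tx":-0.15,"ty":-0.033,"tz":0,"wx":0,"wy":0,"wz":0,"claw":-1},{"tx":-0.14,"ty":-0.031,"tz":0,"wx":0,"wy":0,"wz":0,"claw":-1},{"tx":-0.084,"ty":-0.019,"tz":0,"wx":0,"wy":0,"wz":0,"claw":-1},{"tx":0,"ty":0,"tz":0,"wx":0,"wy":0,"wz":-1,"claw":-1},{"tx":0,"ty":0,"tz":0,"wx":0,"wy":0,"wz":-1,"claw":-1},{"tx":0,"ty":0,"tz":0,"wx":0,"wy":0,"wz":-1,"claw":-1},{"tx":0,"ty":0,"tz":0,"wx":0,"wy":0,"wz":-1,"claw":-1},{"tx":0,"ty":0,"tz":0,"wx":0,"wy":0,"wz":-1,"claw":-1},{"tx":0,"ty":0,"tz":0,"wx":0,"wy":0,"wz":-1,"claw":-1},{"tx":0,"ty":0,"tz":0,"wx":0,"wy":0,"wz":-1,"claw":-1},{"tx":0,"ty":0,"tz":0,"wx":0,"wy":0,"wz":-1,"claw":-1},{"tx":0,"ty":0,"tz":0,"wx":0,"wy":0,"wz":-1,"claw":-1},{"tx":0,"ty":0,"tz":0,"wx":0,"wy":0,"wz":-1,"claw":-1},{"tx":0,"ty":0,"tz":0,"wx":0,"wy":0,"wz":-1,"claw":-1},{"tx":0,"ty":0,"tz":0.1,"wx":0,"wy":0,"wz":0,"claw":-1},{"tx":0,"ty":0,"tz":0,"wx":0,"wy":0,"wz":0,"claw":-1}]'; python3 -c "
from h import *
go(518,-209.6,106,129.4)"
```

```text
t: 14.58
tool_pos: [516.8, -209.0, 176.2]
ee_rot: [-3.141, -0.003, 2.255]
ft_force: [-0.0, -0.2, 0.5]
opening: 85.3
grasp_force: 0.0
t 14.57 pos [ 516.8 -209.   176.2] yaw [-180.    -0.2  129.2] shift norm [-0.0059  0.0022  0.2807] turn norm [-0.01 -0.04 -0.04] q6 0.37 open 85.3 F [-0.  -0.2  0.5] M [-0.02  0.02  0.01] g 0.0
```

```bash
python3 -m creep '[{"tx":-0.005,"ty":0.002,"tz":0.08,"wx":0,"wy":0,"wz":0,"claw":-1},{"tx":0,"ty":0,"tz":0.1,"wx":0,"wy":0,"wz":0,"claw":-1},{"tx":0,"ty":0,"tz":0.07,"wx":0,"wy":0,"wz":0,"claw":-1},{"tx":0,"ty":0,"tz":0.03,"wx":0,"wy":0,"wz":0,"claw":-1},{"tx":0,"ty":0,"tz":0,"wx":0,"wy":0,"wz":0,"claw":-1},{"tx":0,"ty":0,"tz":0,"wx":0,"wy":0,"wz":0,"claw":-0.5},{"tx":0,"ty":0,"tz":0,"wx":0,"wy":0,"wz":0,"claw":-0.2},{"tx":0,"ty":0,"tz":0,"wx":0,"wy":0,"wz":0,"claw":0.2},{"tx":0,"ty":0,"tz":0,"wx":0,"wy":0,"wz":0,"claw":0.2},{"tx":0,"ty":0,"tz":0,"wx":0,"wy":0,"wz":0,"claw":0.2}]'; python3 -c "
from h import *
go(518,-209.6,106,129.4)"
```

```text
t: 15.82
tool_pos: [518.8, -211.2, 109.0]
ee_rot: [-3.14, 0.002, 2.256]
ft_force: [-6.8, -2.5, 10.7]
opening: 58.3
grasp_force: 62.3
t 15.82 pos [ 518.8 -211.2  109. ] yaw [-1.799e+02  1.000e-01  1.292e+02] shift norm [0.0068 0.0016 0.0118] turn norm [-0.02  0.03 -0.04] q6 0.37 open 58.3 F [-6.8 -2.5 10.7] M [-0.69  1.45  0.06] g 62.34784662723541
```

```bash
python3 -m creep '[{"tx":0,"ty":0,"tz":-0.006,"wx":0,"wy":0,"wz":0.5,"claw":0.2},{"tx":0,"ty":0,"tz":0,"wx":0,"wy":0,"wz":1,"claw":0.2},{"tx":0,"ty":0,"tz":0,"wx":0,"wy":0,"wz":1,"claw":0.2},{"tx":0,"ty":0,"tz":0,"wx":0,"wy":0,"wz":1,"claw":0.2},{"tx":0,"ty":0,"tz":0,"wx":0,"wy":0,"wz":1,"claw":0.2},{"tx":0,"ty":0,"tz":0,"wx":0,"wy":0,"wz":1,"claw":0.2},{"tx":0,"ty":0,"tz":0,"wx":0,"wy":0,"wz":1,"claw":0.2},{"tx":0,"ty":0,"tz":0,"wx":0,"wy":0,"wz":1,"claw":0.2}]'; python3 - <<'E'
from h import *
go(518,-209.6,106,129.4)
p,d=snap('side')
cv2.imwrite('pics/side3c.png',cv2.resize(p[130:290,290:490],None,fx=3.5,fy=3.5)[:,:,::-1])
go(518,-209.6,106,129.4)
E
```

```text
t: 16.82
tool_pos: [518.9, -211.1, 109.2]
ee_rot: [-3.141, 0.002, 1.73]
ft_force: [-0.8, -4.5, -5.4]
opening: 58.0
grasp_force: 68.8
t 16.82 pos [ 518.9 -211.1  109.2] yaw [-1.80e+02  1.00e-01  9.91e+01] shift norm [ 0.0065 -0.0027  0.0127] turn norm [-0.01  0.02 -7.57] q6 0.9 open 58.0 F [-0.8 -4.5 -5.4] M [-1.03  0.24  0.23] g 68.75457286834717
t 16.88 pos [ 518.9 -211.1  109.2] yaw [-1.80e+02  1.00e-01  9.89e+01] shift norm [ 0.0065 -0.0028  0.0128] turn norm [-0.01  0.02 -7.62] q6 0.9 open 57.8 F [-1.2 -5.4 -6.5] M [-1.05  0.29 -0.22] g 68.78940224647522
```

View pics/side3c.png

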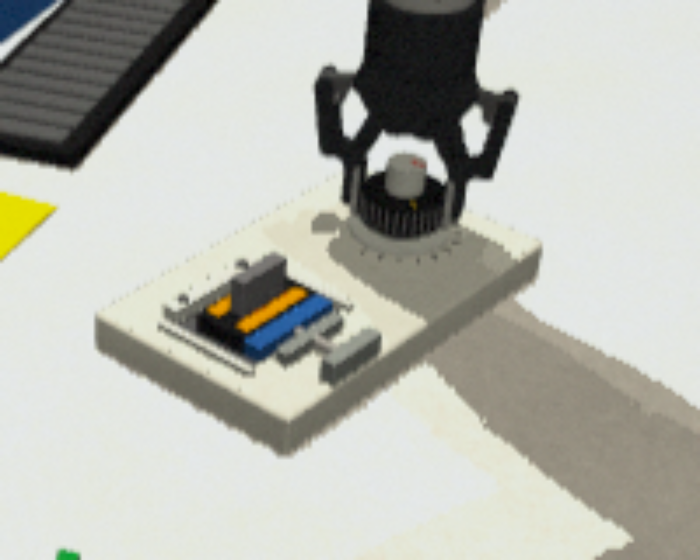

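The jaw is now just short of the cassette at about (290,325), the red mark at (418,163) is unmoved, and the moment matches the 0.22 N m friction.

```bash
cat > m.py <<'E'
from h import *
s=ctrl.get_state();print('t',s['t'].__round__(2),'yaw',np.degrees(s['ee_rot'][2]).round(2),'Mz',s['moment'][2].round(3),'F',s['ft_force'].round(1),'pos',s['tool_pos'].round(1),s['qpos'][5].round(2))
E
python3 -m creep '[{"tx":0,"ty":0,"tz":0,"wx":0,"wy":0,"wz":1,"claw":0.2},{"tx":0,"ty":0,"tz":0,"wx":0,"wy":0,"wz":1,"claw":0.2},{"tx":0,"ty":0,"tz":0,"wx":0,"wy":0,"wz":1,"claw":0.2},{"tx":0,"ty":0,"tz":0,"wx":0,"wy":0,"wz":0.5,"claw":0.2}]' >/dev/null; python3 m.py
python3 -m creep '[{"tx":0,"ty":0,"tz":0,"wx":0,"wy":0,"wz":0.25,"claw":0.2},{"tx":0,"ty":0,"tz":0,"wx":0,"wy":0,"wz":0.25,"claw":0.2}]' >/dev/null; python3 m.py
python3 -m creep '[{"tx":0,"ty":0,"tz":0,"wx":0,"wy":0,"wz":0.25,"claw":0.2},{"tx":0,"ty":0,"tz":0,"wx":0,"wy":0,"wz":0.25,"claw":0.2}]' >/dev/null; python3 m.py
```

```text
t 17.38 yaw 85.16 Mz 0.204 F [ 0.  -5.2 -6.8] pos [ 519.1 -211.1  109.2] 1.14
t 17.62 yaw 83.22 Mz 0.176 F [ 0.2 -5.7 -6. ] pos [ 519.1 -211.1  109.2] 1.17
t 17.88 yaw 81.23 Mz 0.236 F [-0.  -4.5 -6.7] pos [ 519.1 -211.1  109.2] 1.21
```

```bash
R='';
python3 -m creep '[{"tx":0,"ty":0,"tz":0,"wx":0,"wy":0,"wz":0.25,"claw":0.2},{"tx":0,"ty":0,"tz":0,"wx":0,"wy":0,"wz":0.25,"claw":0.2}]' >/dev/null; python3 m.py
python3 -m creep '[{"tx":0,"ty":0,"tz":0,"wx":0,"wy":0,"wz":0.25,"claw":0.2},{"tx":0,"ty":0,"tz":0,"wx":0,"wy":0,"wz":0.25,"claw":0.2}]' >/dev/null; python3 m.py
python3 - <<'E'
from h import *
p,d=snap('side')
X=cloud('side',d);c=np.array([565.1,-56.7]);a=np.radians(-16.8);S=np.array([np.cos(a),np.sin(a)]);Y=np.array([-S[1],S[0]])
D=X[...,:2]-c;sx=D@S;sy=D@Y
f=(X[...,2]>66)&(abs(sx)<35)&(abs(sy)<30)&(X[...,2]<76);print('fin sx',sx[f].min(),sx[f].max(),np.median(sx[f]))
f=(X[...,2]>39.5)&(X[...,2]<45)&(sx>18)&(sx<70)&(abs(sy)<45);print(np.histogram(sx[f],bins=np.arange(18,70,2)))
E
```

```text
t 18.12 yaw 79.23 Mz 0.274 F [-0.1 -5.1 -6.5] pos [ 519.1 -211.1  109.2] 1.24
t 18.38 yaw 77.23 Mz 0.234 F [ 0.1 -5.6 -7. ] pos [ 519.1 -211.1  109.2] 1.28
fin sx 0.3504043305852357 15.313810433224825 6.574066863926821
(array([ 6,  5,  6,  7,  6,  3,  2,  4,  6,  9,  5,  5, 10,  4,  0,  0,  0,
        0,  0,  0,  0,  0,  0,  0,  0]), array([18, 20, 22, 24, 26, 28, 30, 32, 34, 36, 38, 40, 42, 44, 46, 48, 50,
       52, 54, 56, 58, 60, 62, 64, 66, 68]))
```

```bash
python3 -m creep '[{"tx":0,"ty":0,"tz":0,"wx":0,"wy":0,"wz":0.25,"claw":0.2},{"tx":0,"ty":0,"tz":0,"wx":0,"wy":0,"wz":0.25,"claw":0.2}]' >/dev/null; python3 m.py
python3 -m creep '[{"tx":0,"ty":0,"tz":0,"wx":0,"wy":0,"wz":0.25,"claw":0.2},{"tx":0,"ty":0,"tz":0,"wx":0,"wy":0,"wz":0.25,"claw":0.2}]' >/dev/null; python3 m.py
```

```text
t 18.68 yaw 75.23 Mz 0.209 F [ 1.3 -6.2 -7.6] pos [ 519.1 -211.1  109.2] 1.31
t 18.93 yaw 73.23 Mz 0.198 F [ 1.2 -4.8 -7.2] pos [ 519.2 -211.1  109.2] 1.35
```

```bash
python3 -m creep '[{"tx":0,"ty":0,"tz":0,"wx":0,"wy":0,"wz":0.25,"claw":0.2},{"tx":0,"ty":0,"tz":0,"wx":0,"wy":0,"wz":0.25,"claw":0.2}]' >/dev/null; python3 m.py
```

```text
t 19.18 yaw 71.23 Mz 0.243 F [ 1.  -5.3 -7. ] pos [ 519.1 -211.1  109.2] 1.38
```

```bash
python3 -m creep '[{"tx":0,"ty":0,"tz":0,"wx":0,"wy":0,"wz":0.25,"claw":0.2},{"tx":0,"ty":0,"tz":0,"wx":0,"wy":0,"wz":0.25,"claw":0.2}]' >/dev/null; python3 m.py
python3 -m creep '[{"tx":0,"ty":0,"tz":0,"wx":0,"wy":0,"wz":0.25,"claw":0.2},{"tx":0,"ty":0,"tz":0,"wx":0,"wy":0,"wz":0.25,"claw":0.2}]' >/dev/null; python3 m.py
```

```text
t 19.43 yaw 69.23 Mz 0.322 F [ 0.7 -4.9 -7.6] pos [ 519.2 -211.1  109.2] 1.42
t 19.68 yaw 67.23 Mz 0.209 F [ 1.2 -5.8 -7. ] pos [ 519.2 -211.1  109.2] 1.45
```

```bash
python3 -m creep '[{"tx":0,"ty":0,"tz":0,"wx":0,"wy":0,"wz":0.25,"claw":0.2},{"tx":0,"ty":0,"tz":0,"wx":0,"wy":0,"wz":0.25,"claw":0.2}]' >/dev/null; python3 m.py
python3 -m creep '[{"tx":0,"ty":0,"tz":0,"wx":0,"wy":0,"wz":0.25,"claw":0.2}]' >/dev/null; python3 m.py
```

```text
t 19.93 yaw 65.22 Mz 0.239 F [ 0.5 -4.5 -6.5] pos [ 519.2 -211.2  109.2] 1.49
t 20.05 yaw 64.23 Mz 0.207 F [ 1.  -5.9 -7.3] pos [ 519.2 -211.1  109.2] 1.5
```

```bash
python3 -m creep '[{"tx":0,"ty":0,"tz":0,"wx":0,"wy":0,"wz":0.25,"claw":0.2},{"tx":0,"ty":0,"tz":0,"wx":0,"wy":0,"wz":0.25,"claw":0.2}]' >/dev/null; python3 m.py
python3 -m creep '[{"tx":0,"ty":0,"tz":0,"wx":0,"wy":0,"wz":0.25,"claw":0.2}]' >/dev/null; python3 m.py
python3 - <<'E'
from h import *
p,d=snap('side')
cv2.imwrite('pics/side4c.png',cv2.resize(p[150:270,310:470],None,fx=5,fy=5,interpolation=cv2.INTER_CUBIC)[:,:,::-1])
E
```

```text
t 20.3 yaw 62.23 Mz 0.347 F [ 1.  -5.3 -6.7] pos [ 519.2 -211.2  109.2] 1.54
t 20.43 yaw 61.24 Mz 0.45 F [ 1.  -5.7 -7.4] pos [ 519.2 -211.1  109.2] 1.56
```

View pics/side4c.png

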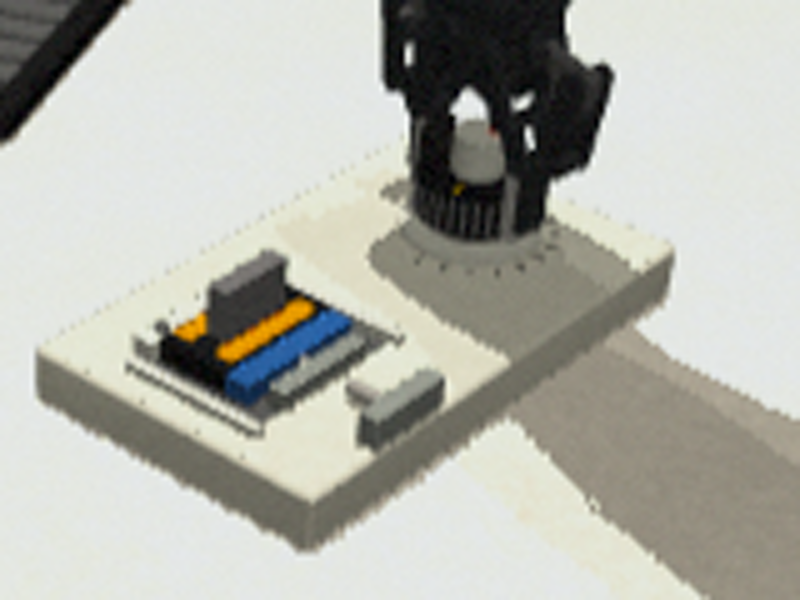

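The cassette is closed against the fence around (170,330) with the jaw flush along it, and the red mark has not moved. The moment is rising as expected; one small step will confirm it.

```bash
python3 m.py;python3 -m creep '[{"tx":0,"ty":0,"tz":0,"wx":0,"wy":0,"wz":0.06,"claw":0.2}]' >/dev/null; python3 m.py
```

```text
t 20.48 yaw 61.19 Mz 0.26 F [ 1.2 -5.7 -7.3] pos [ 519.2 -211.1  109.2] 1.56
t 20.6 yaw 61.03 Mz 0.453 F [ 0.6 -5.  -7.2] pos [ 519.2 -211.1  109.2] 1.56
```

```bash
python3 -m creep '[{"tx":0,"ty":0,"tz":0,"wx":0,"wy":0,"wz":0,"claw":0.2},{"tx":0,"ty":0,"tz":0,"wx":0,"wy":0,"wz":0,"claw":-1},{"tx":0,"ty":0,"tz":0,"wx":0,"wy":0,"wz":0,"claw":-1},{"tx":0,"ty":0,"tz":0,"wx":0,"wy":0,"wz":0,"claw":-1},{"tx":0,"ty":0,"tz":0,"wx":0,"wy":0,"wz":0,"claw":-1},{"tx":0,"ty":0,"tz":-0.05,"wx":0,"wy":0,"wz":0,"claw":-1},{"tx":0,"ty":0,"tz":-0.15,"wx":0,"wy":0,"wz":0,"claw":-1},{"tx":0,"ty":0,"tz":-0.2,"wx":0,"wy":0,"wz":0,"claw":-1},{"tx":0,"ty":0,"tz":-0.2,"wx":0,"wy":0,"wz":0,"claw":-1},{"tx":0,"ty":0,"tz":0,"wx":0,"wy":0,"wz":0,"claw":-1},{"tx":0,"ty":0,"tz":0,"wx":0,"wy":0,"wz":0,"claw":-1}]'
python3 - <<'E'
from h import *
p,d=snap('side')
cv2.imwrite('pics/side5c.png',cv2.resize(p[150:270,310:470],None,fx=5,fy=5,interpolation=cv2.INTER_CUBIC)[:,:,::-1])
a=np.load('side0.npz')['p']
for q,nm in((a,'before'),(p,'after')):
    h=cv2.cvtColor(q,cv2.COLOR_RGB2HSV);m=np.zeros((480,640),bool);m[165:205,385:430]=1
    r=m&(h[...,1]>70)&((h[...,0]<8)|(h[...,0]>172));v,u=np.nonzero(r);print(nm,'red',len(u),u.mean(),v.mean())
    y=m&(h[...,1]>120)&(h[...,0]>15)&(h[...,0]<40);v,u=np.nonzero(y)
    P=ray('side',u.mean(),v.mean(),64);e=P[:2]-[518.0,-209.6];print('yellow',len(u),P,np.degrees(np.arctan2(e[1],e[0])))
E
```

```text
t: 21.98
tool_pos: [518.9, -210.2, 259.3]
ee_rot: [3.141, -0.001, 1.065]
ft_force: [-0.1, 0.3, 0.1]
opening: 85.4
grasp_force: 0.0
before red 8 405.75 184.875
yellow 10 [ 499.7416868  -195.09672011   64.        ] 141.53853379123026
after red 10 407.4 186.3
yellow 11 [ 515.91004817 -190.70241825   64.        ] 96.31090117664311
```

View pics/side5c.png

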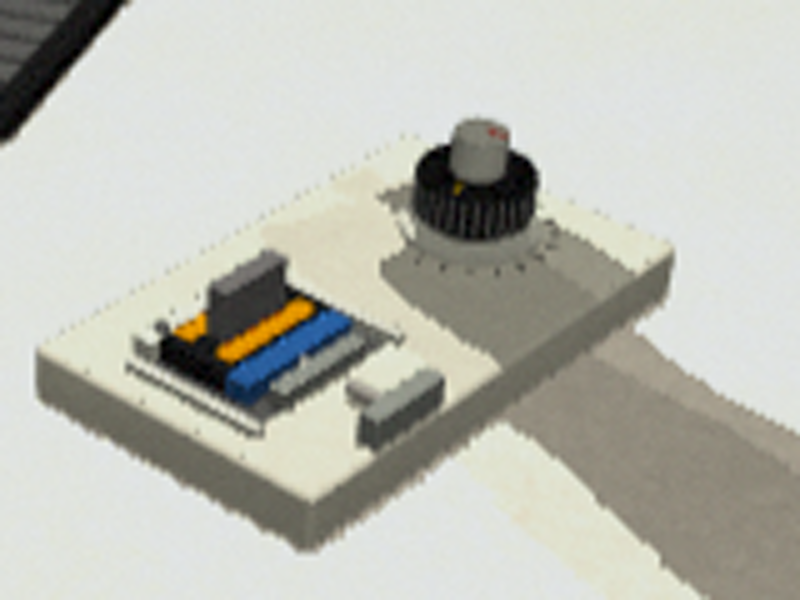

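The view shows the cassette held between jaw and fence, ring released, yellow mark at (458,188) and red mark at (497,133). My red mask picked up the yellow mark, so I'll check the fine knob properly.

```bash
python3 - <<'E'
from h import *
p,_=snap('side');t,_=snap('top')
for n,q,b in(('side',np.load('side0.npz')['p'],(165,180)),('side',p,(165,180)),('top',np.load('top0.npz')['p'],(255,285)),('top',t,(255,285))):
    cols=(395,420) if n=='side' else (484,505)
    w=np.zeros((480,640));f=q.astype(float);s=(slice(*b),slice(*cols))
    w[s]=np.clip(f[...,0]-np.maximum(f[...,1],f[...,2])-20,0,None)[s]
    v,u=np.mgrid[:480,:640];U,V=(w*u).sum()/w.sum(),(w*v).sum()/w.sum()
    print(n,(w>0).sum(),U.round(2),V.round(2),ray(n,U,V,86).round(1))
E
```

```text
side 7 408.82 176.21 [ 510.4 -210.2   86. ]
side 5 408.88 176.32 [ 510.1 -209.7   86. ]
top 11 493.44 269.58 [ 509.  -210.8   86. ]
top 10 493.58 269.41 [ 509.3 -211.1   86. ]
```

The fine mark hasn't moved and the clamp is holding, so I'm handing in.

```bash
python3 -c "
from workcell import ctrl
print(ctrl.job_done())"
```

```text
the job is handed in; nothing more can be done
None
```

I handed the job in at about 22 s: the cassette is clamped flush against the fence at roughly 10 N (estimated from wrist torque), the fine knob's mark hasn't moved, and the gripper is clear.

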